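Lever open the red cutter tin with the palette knife

ROBOT

A 6-joint arm with a two-finger parallel gripper is mounted at the origin on the work surface. World frame = base frame: x ahead of the robot, y to its left, z up, the work surface at z = 0. Lengths are in m, angles in rad, forces in N, time in s.
With the tool pointing down it reaches from about 0.3 to 0.85 m from the base axis. Payload 5.4 kg.
Tool frame: the origin (TCP) lies at the very end of the fingers, on their centre line; the grasp point (between the pads) lies 19 mm behind it (manip.tcp_to_grasp is the z of the grasp point in the tool frame, in m); z points along the fingers, x is the direction in which the jaws open and shut, and the axes are right-handed (so a half turn about z gives the same grasp; the last joint's range is limited). The gripper opens to 85 mm and grips with 20 to 120 N. Pads are 22 mm wide; open, the fingers measure 114 mm over their backs; the gripper's body (76 mm by 85 mm) begins 54 mm behind the grasp point. The pads swing forward as they close: fully open they stand 13 mm farther back than shut.
Start: joints at [-1.476, 0.158, 1.597, -0, 1.386, -0.21], TCP at [0.173, -0.548, 0.231] pointing down, gripper open.
Joint ranges: [-2.91, 2.91], [-0.94, 2.29], [0.18, 2.7], [-1.29, 4.43], [0.17, 2.64], [-3, 3]. Speed limits (rad/s): [2.57, 2.57, 3.14, 3.14, 3.14, 3.14].

INTERFACE

Orientations are given as [roll, pitch, yaw] about the fixed x, y, z axes, in that order (R = Rz(yaw) Ry(pitch) Rx(roll)).
In Python, from plant import manip gives the robot as it stands.
- The arm moves only by the shell command python3 -m handwheel 'ROWS'. ROWS is JSON, a list of rows, each an object of numbers: "jaw": the closure in counts, from 0 (fully open) to 255 (shut); "x", "y", "z": the shift along the tool's x, y, z in mm; "roll": the turn about the tool's z in degrees. In form: [{"jaw": .., "x": .., "y": .., "z": .., "roll": ..}, ...]. A call has 1 to 5 rows; each row is the pose to reach, as a shift and turn from the pose commanded when the call began, along the tool's axes at that moment; what a row does not reach only later rows make up. A row lasts 1/10 s, in which the tool goes at most 50 mm and 8.59 degrees, less where a joint would pass 70% of its speed; a pose out of reach is approached as far as the arm can. A call with a gripper value outside its range is refused whole. The fingers move at their own pace and stop on an object; the grip force is fixed at half the most. Time passes only in rows, so rows that repeat a pose let the fingers close. It gives the time, the measured TCP pose, the force and the opening at its end, in the units of the state.
- manip.observe(): the state, without advancing time (a new reading comes with each control period).
- manip.camera(name): name is "side" or "top"; returns a dict with "image" (384x512x3 uint8, blue, green, red), "vertical_fov" (degrees; the focal length in pixels is half the picture's height over the tangent of half this angle, whatever the lens; pixels are square), "cx", "cy" (the principal point, pixels), "distortion" ([k1, k2, p1, p2, k3] as OpenCV has them; the pictures are not rectified), "rvec" (rotation vector, rad) and "tvec" (3), from world to camera coordinates, as OpenCV has them. Camera axes: x right, y down, z forward; pixel columns grow to the right and rows downward; lengths in m; the calibration is good to about 2 mm. A picture is of the moment at which its call begins. There is no depth.
- manip.hand_in(): hands the job in, once; it reports no verdict.
Trained networks look in a picture, given as the dict that the camera call returned (one of the last four; its "shot" number tells which), for a name from the list of things; names that differ only in an ending like _2 or _b are one class to them, and where a whole thing is asked for, a point or a joint stands for the part that bears it (a point fixed in the world has none). Each returns a list of dicts, best first, with "p" (0 to 1); they miss things now and then, are a little off and sometimes report something else, mostly with a low value. They report only what shows in the picture. A call takes as long as a camera call. They do not tell look-alikes from the thing itself.
- manip.spot_in(thing, picture): "at" ([x, y, z] in m, in world coordinates, good to about 4 mm: the middle of the surface that is visible of it).
- manip.silhouettes(thing, picture): "region" (384x512 bool, what is visible of it).
The state is a dict: "time": time; "qpos": joint angles; "joint_vel": joint speeds; "tau": joint torques, N m; "tcp_pos": TCP position; "orientation": TCP orientation; "contact_force": force on the tool from outside, world axes, zero at the start; "wrist_torque": the same for the moment, N m; "width": opening from 0.0 (shut) to 1.0 (fully open).
Only numpy, scipy, OpenCV 4.12 (cv2) and the standard library are available. Lean on these libraries where they do the work, as an engineer would, in place of code of your own. Each camera call takes 0.05 s, during which the arm holds its last target.

TASK

Pick up the palette knife, slip its blade under the lip of the red-lidded tin and lever the lid up until it stands about half open or more (45 degrees or beyond); then lay the knife back flat on the bench. Only the knife may touch the red tin, and the blue-lidded tin must stay shut.

Things in the scene. Friction and masses are not known exactly. Their poses are not given: they have to be found in the camera images.
- knife: Loose palette knife lying flat, black handle 100 x 20 wide x 22 mm high, steel blade 30 wide, 3 mm thick, round-ended. Origin: centre of the handle's underside; x points to the blade, z up. Handle x = -50 to 50, blade on to its tip at 175 mm; blade underside at z = 10, top at 13 mm. About 0.14 kg, centre of mass at x = 32 mm. Grip the handle across its width.
- red_tin: Fixed aluminium tin 130 (x) x 150 (y) x 80 mm high, red hinged lid. Origin: centre of its underside, z up; its front, -x, faces the robot within 0.3 rad. Hinge along y at x = 65, z = 80 mm. Shut lid: 4 mm plate, underside at z = 80; in front a level red lip 80 wide, 4 thick juts out from x = -65 to -95 mm, free beneath. A like tin, blue lid, stands 220 mm or more to one side.
- red_lid (a joint): Angle of the red lid in rad: 0 shut, grows as its front rises, 1.5 upright. It may start up to 0.05 ajar. The stiff hinge keeps the lid where it is left; raising the lip takes about 2 N.
- blue_lid (a joint): Angle of the blue lid in rad, as for the red one: 0 shut (up to 0.05 at the start).
Mind the look-alikes: they are no part of the job. Leave any green look-alike of the red_tin alone.

How it is judged:
By the outcome, as a careful person would: the job done as asked, in the order asked, and still so for the second after the job is handed in, with the robot touching nothing.
It also fails if it takes over 56 s, if anything falls off the work surface, if the arm or the gripper's body presses on something with over 40 N, if the wrist force passes 120 N, or if a joint passes its speed limit or range.

## Working session

There is one attempt and no reset: what is moved stays moved. The work goes in short steps, Python scripts to look and compute and a shell command to move; the robot and the scene stay as the last step left them, time stands still between calls to the robot, and variables do not carry over. Pictures are saved under pics/ and viewed, and the job is handed in when it is done.

```bash
ls; mkdir -p pics; cat > h.py <<'E'
import numpy as np, cv2
from plant import manip
def cam(p):
    h=p["image"].shape[0]; f=h/2/np.tan(np.radians(p["vertical_fov"])/2)
    K=np.array([[f,0,p["cx"]],[0,f,p["cy"]],[0,0,1.]]); return K,np.array(p["distortion"],float),np.array(p["rvec"],float),np.array(p["tvec"],float)
def proj(p,X):
    K,d,r,t=cam(p); return cv2.projectPoints(np.array(X,float).reshape(-1,1,3),r,t,K,d)[0].reshape(-1,2)
def onz(p,uv,z):
    K,d,r,t=cam(p); n=cv2.undistortPoints(np.array(uv,float).reshape(-1,1,2),K,d).reshape(-1,2)
    R=cv2.Rodrigues(r)[0]; c=-R.T@t; D=np.c_[n,np.ones(len(n))]@R
    return c+D*((np.broadcast_to(z,len(n))-c[2])/D[:,2])[:,None]
E
python3 - <<'E'
from h import *
for n in("top","side"):
    p=manip.camera(n); cv2.imwrite(f"pics/{n}0.png",p["image"])
    K,d,r,t=cam(p); print(n,K[0,0],d,-cv2.Rodrigues(r)[0].T@t)
    for th in("knife","red_tin","red_lid","blue_lid"):
        for s in manip.spot_in(th,p): print(th,s["p"],np.round(s["at"],3),proj(p,s["at"]).round())
print(manip.observe())
E
```

```text
pics
top 353.8044586149421 [-0.10283556  0.          0.          0.          0.        ] [ 0.4928156  -0.01179159  0.77930735]
knife 0.88 [ 0.456 -0.001  0.013] [[254. 245.]]
red_tin 0.93 [ 0.339 -0.175  0.088] [[342. 309.]]
red_lid 0.81 [ 0.326 -0.178  0.087] [[344. 316.]]
red_lid 0.68 [0.682 0.144 0.091] [[184. 131.]]
blue_lid 0.82 [ 0.709 -0.13   0.088] [[320. 121.]]
side 431.78221252730924 [-0.05446101  0.          0.          0.          0.        ] [0.10667952 0.54451808 0.92406793]
knife 0.8 [0.451 0.001 0.014] [[287. 227.]]
red_tin 0.76 [ 0.384 -0.121  0.085] [[340. 194.]]
red_tin 0.66 [0.667 0.165 0.089] [[178. 206.]]
red_lid 0.79 [0.673 0.154 0.086] [[180. 202.]]
red_lid 0.65 [ 0.384 -0.166  0.081] [[349. 184.]]
{'time': 0.5, 'qpos': array([-1.47611552e+00,  1.58427312e-01,  1.59703283e+00, -1.02966278e-05,
        1.38618806e+00, -2.10085150e-01]), 'joint_vel': array([ 9.35269216e-04, -2.91767095e-03,  7.12574907e-05, -1.78867912e-04,
        2.42373048e-03,  5.63268043e-04]), 'tau': array([-6.54216110e-04, -3.95652473e+01, -3.31382990e+01, -2.05421456e-04,
        1.72594824e-03,  1.30356696e-05]), 'tcp_pos': array([ 0.17252231, -0.54847699,  0.23126732]), 'orientation': array([-3.14159097e+00,  5.64379201e-05, -1.26602848e+00]), 'contact_force': array([-0.03045882,  0.59137824, -0.27910604]), 'wrist_torque': array([ 0.00858791, -0.04081614, -0.0418726 ]), 'width': 0.9948704534664295}
```

View pics/top0.png

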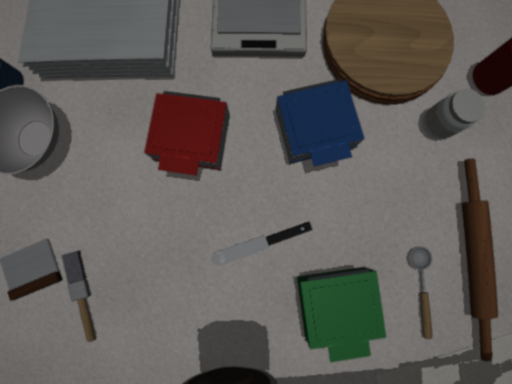

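View pics/side0.png

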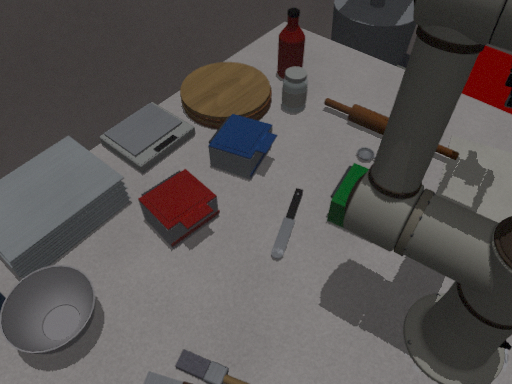

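The top view shows the red tin at (187,130), the blue tin at (320,122), and a green look-alike at (343,312). The black-handled knife runs from (310,227) to its tip at (216,257). The paint brush and scraper at (78,290) and (30,268) have different handles, so they aren't the knife. Next I'll measure poses and confirm with a crop.

```bash
cat > meas.py <<'E'
from h import *
from scipy.optimize import minimize
def redmask(im):
    b,g,r=[im[...,i].astype(int) for i in range(3)]
    return (r>80)&(g<60)&(b<60)
E
python3 - <<'E'
from meas import *
out=[]
for n in("top","side"):
    p=manip.camera(n); im=p["image"]
    m=redmask(im).astype(np.uint8); N,l,st,ce=cv2.connectedComponentsWithStats(m)
    for i in range(1,N):
        if st[i,4]>200: print(n,"red",st[i],ce[i].round())
    box=(187,130) if n=="top" else (180,205)
    i=l[box[1],box[0]]; mm=(l==i).astype(np.uint8)
    c=max(cv2.findContours(mm,cv2.RETR_EXTERNAL,cv2.CHAIN_APPROX_NONE)[0],key=len).reshape(-1,2)
    # model: lid-top outline at z=.084
    W=onz(p,c,.084)[:,:2]
    poly=np.array([[-65,-75],[65,-75],[65,75],[-65,75],[-65,40],[-95,40],[-95,-40],[-65,-40]])/1000.
    def cost(v):
        a=v[2];R=np.array([[np.cos(a),-np.sin(a)],[np.sin(a),np.cos(a)]])
        L=((W-v[:2])@R).astype(np.float32)
        return np.mean([min(abs(cv2.pointPolygonTest(poly.astype(np.float32).reshape(-1,1,2),(float(q[0]),float(q[1])),True)),.01)**2 for q in L])
    best=min((minimize(cost,[W.mean(0)[0]+.01,W.mean(0)[1],a],method="Nelder-Mead",options=dict(xatol=1e-5,fatol=1e-12)) for a in(-.2,0,.2)),key=lambda r:r.fun)
    print(n,"tin",best.x,best.fun**.5)
    for s in manip.silhouettes("knife",p)[:2]:
        reg=s["region"].astype(np.uint8); ys,xs=np.nonzero(reg)
        c=max(cv2.findContours(reg,cv2.RETR_EXTERNAL,cv2.CHAIN_APPROX_NONE)[0],key=len).reshape(-1,2)
        w=onz(p,c,.014)[:,:2]
        (cx,cy),sz,an=cv2.minAreaRect((w*1000).astype(np.float32)); 
        pc=w-w.mean(0); u=np.linalg.svd(pc)[2][0]; pr=pc@u
        print(n,"knife",s["p"],reg.sum(),(cx,cy),sz,an,"ends",w.mean(0)+u*pr.min(),w.mean(0)+u*pr.max(),"ang",np.arctan2(u[1],u[0]))
    if n=="top":
        a=cv2.resize(im[200:290,190:330],None,fx=5,fy=5,interpolation=cv2.INTER_CUBIC); cv2.imwrite("pics/kn.png",a)
        a=cv2.resize(im[80:185,135:235],None,fx=5,fy=5,interpolation=cv2.INTER_CUBIC); cv2.imwrite("pics/tin.png",a)
    else:
        a=cv2.resize(im[160:250,130:330],None,fx=4,fy=4,interpolation=cv2.INTER_CUBIC); cv2.imwrite("pics/sidec.png",a)
E
```

```text
top red [ 145   94   81   80 4609] [184. 132.]
top tin [ 0.69240619  0.14450135 -0.12685394] 0.0030443946642464952
top knife 0.97 1233 (460.70806884765625, -16.281005859375) (31.830646514892578, 225.08692932128906) 22.16150665283203 ends [ 0.49976715 -0.12198221] [0.41932029 0.08831654] ang 1.9361575758022622
side red [ 462   45   50   69 2131] [490.  78.]
side red [ 139  169   77   60 2610] [179. 200.]
side tin [ 0.69269433  0.14666973 -0.12236435] 0.002480841125693128
side knife 0.77 695 (460.03240966796875, -14.638725280761719) (30.31729507446289, 228.36676025390625) 21.321191787719727 ends [ 0.49892303 -0.1219698 ] [0.41958515 0.09219874] ang 1.925568502804881
```

View pics/kn.png

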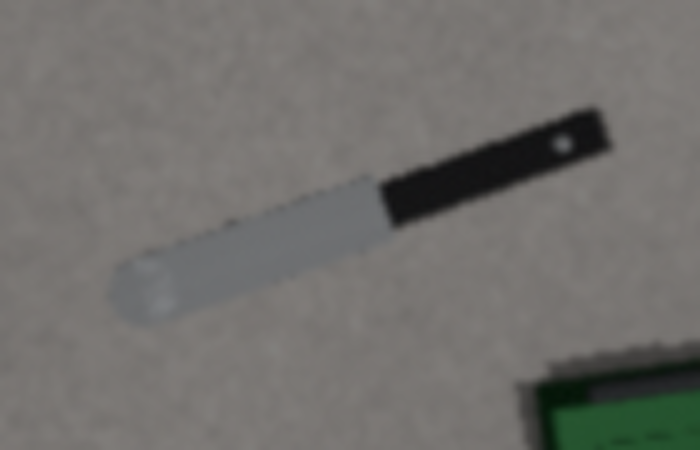

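View pics/tin.png

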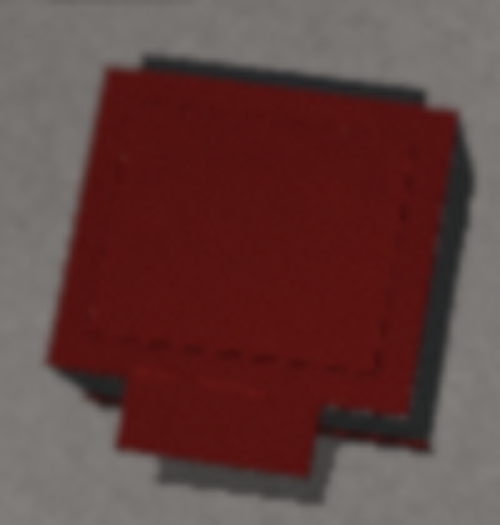

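View pics/sidec.png

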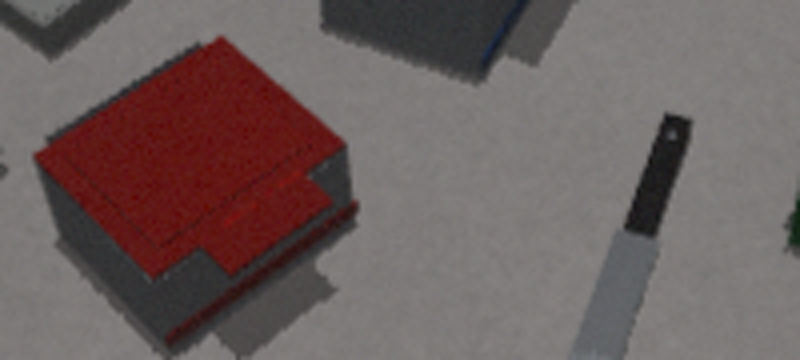

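The crops confirm it. The red tin with its lip toward the robot is at (0.692, 0.145), yaw about -0.125, and both cameras agree. The black-handled knife points at about 1.93 rad. Before descending, I'll check clearance between the gripper and the green tin.

```bash
python3 - <<'E'
from meas import *
p=manip.camera("top"); im=p["image"].astype(int)
m=((im[...,1]>60)&(im[...,2]<50)&(im[...,0]<70)).astype(np.uint8)
c=max(cv2.findContours(m,cv2.RETR_EXTERNAL,cv2.CHAIN_APPROX_NONE)[0],key=cv2.contourArea).reshape(-1,2)
W=onz(p,c,.084)[:,:2].astype(np.float32); hull=cv2.convexHull(W)
print(cv2.approxPolyDP(hull,.008,True).reshape(-1,2))
k=1.931; u=np.array([np.cos(k),np.sin(k)]); n=np.array([u[1],-u[0]])
C=np.array([.482,-.0755])
im2=p["image"].copy()
for x in(-50,50,175):
    q=proj(p,np.r_[C+u*x/1000,.016]); print(x,q); cv2.circle(im2,tuple(q[0].round().astype(int)),1,(0,255,255),-1)
cv2.imwrite("pics/k1.png",cv2.resize(im2[200:290,190:330],None,fx=5,fy=5))
for g in(0,15,30):
    G=C+u*g/1000
    print(g,G,[round(cv2.pointPolygonTest(hull,tuple(map(float,G+a*n+b*u)),True),3) for a,b in((-.043,-.043),(-.043,.043),(.043,-.043),(-.057,-.012),(-.035,-.012))])
G=C+u*.03
s=manip.observe();t=s["tcp_pos"];y=s["orientation"][2]
X=np.array([np.cos(y),np.sin(y)]);Y=np.array([np.sin(y),-np.cos(y)])
d=G-t[:2]; print("mm",d@X*1000,d@Y*1000,"roll",np.degrees(-(k-np.pi/2-y)))
E
```

```text
[[ 0.41253588 -0.23730722]
 [ 0.38964123 -0.09490655]
 [ 0.26597196 -0.11439011]
 [ 0.24139453 -0.15535624]
 [ 0.25289267 -0.2290854 ]
 [ 0.28744188 -0.25805485]]
-50 [[310.64941621 225.3673745 ]]
50 [[266.72745305 241.00329932]]
175 [[211.48058854 260.35049294]]
0 [ 0.482  -0.0755] [-0.06, -0.058, -0.144, -0.04, -0.062]
15 [ 0.47671303 -0.06146262] [-0.057, -0.067, -0.141, -0.038, -0.059]
30 [ 0.47142605 -0.04742525] [-0.054, -0.077, -0.139, -0.036, -0.058]
mm -388.29503926496255 -435.4866330217418 roll -93.17480772073299
```

View pics/k1.png

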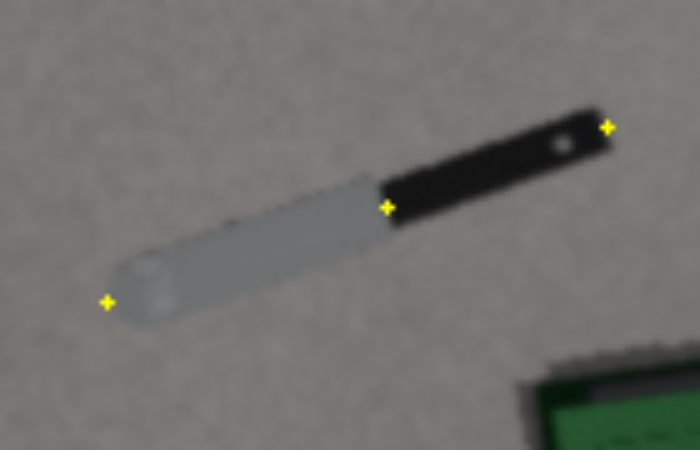

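```bash
cat > go.py <<'E'
import sys
from h import *
# args: target x y z yaw
def go(x,y,z,yaw):
    s=manip.observe();t=s["tcp_pos"];a=s["orientation"][2]
    d=np.array([x,y])-t[:2]
    r=np.degrees((a-yaw+np.pi)%(2*np.pi)-np.pi)
    print("x %.1f y %.1f z %.1f roll %.1f"%(d@[np.cos(a),np.sin(a)]*1000,d@[np.sin(a),-np.cos(a)]*1000,(t[2]-z)*1000,r),"| tcp",t.round(4),"yaw",a.round(4),"F",s["contact_force"].round(1),"w",round(s["width"],3),"t",s["time"])
if __name__=="__main__": go(*map(float,sys.argv[1:5]))
E
python3 -m handwheel '[{"jaw":0,"x":-388,"y":-436,"z":0,"roll":-92},{"jaw":0,"x":-388,"y":-436,"z":0,"roll":-92},{"jaw":0,"x":-388,"y":-436,"z":0,"roll":-92},{"jaw":0,"x":-388,"y":-436,"z":0,"roll":-92},{"jaw":0,"x":-388,"y":-436,"z":0,"roll":-92}]'
python3 go.py .4725 -.0475 .1 .344
```

```text
time: 1.25
tcp_pos: [0.3015, -0.3322, 0.2314]
orientation: [3.141, -0.001, -0.51]
contact_force: [0.1, -0.0, 0.2]
width: 0.999
x 10.1 y -332.0 z 131.4 roll -49.0 | tcp [ 0.3015 -0.3322  0.2314] yaw -0.5104 F [ 0.1 -0.   0.2] w 0.999 t 1.25
```

```bash

python3 -m handwheel '[{"jaw":0,"x":10,"y":-330,"z":0,"roll":-49},{"jaw":0,"x":10,"y":-330,"z":0,"roll":-49},{"jaw":0,"x":10,"y":-330,"z":0,"roll":-49},{"jaw":0,"x":10,"y":-330,"z":0,"roll":-49},{"jaw":0,"x":10,"y":-330,"z":0,"roll":-49}]'
python3 go.py .4725 -.0475 .1 .344
```

```text
time: 1.75
tcp_pos: [0.4315, -0.1184, 0.2317]
orientation: [3.141, -0.001, 0.24]
contact_force: [0.4, -1.1, -0.3]
width: 1.001
x 56.7 y -59.1 z 131.7 roll -6.0 | tcp [ 0.4315 -0.1184  0.2317] yaw 0.2401 F [ 0.4 -1.1 -0.3] w 1.001 t 1.75
```

```bash

python3 -m handwheel '[{"jaw":60,"x":56,"y":-58,"z":0,"roll":-6},{"jaw":60,"x":56,"y":-58,"z":50,"roll":-6},{"jaw":60,"x":56,"y":-58,"z":110,"roll":-6},{"jaw":60,"x":56,"y":-58,"z":130,"roll":-6},{"jaw":60,"x":56,"y":-58,"z":130,"roll":-6}]'
python3 -m handwheel '[{"jaw":60,"x":0,"y":0,"z":0,"roll":0}]'
python3 go.py .4725 -.0475 .003 .344
python3 - <<'E'
from meas import *
p=manip.camera("top");cv2.imwrite("pics/t2.png",cv2.resize(p["image"][150:330,150:390],None,fx=3,fy=3))
p=manip.camera("side");cv2.imwrite("pics/s2.png",p["image"])
E
```

```text
time: 2.25
tcp_pos: [0.4673, -0.0488, 0.0961]
orientation: [-3.134, 0.009, 0.34]
contact_force: [-0.8, 1.4, -1.1]
width: 0.762
time: 2.35
tcp_pos: [0.4719, -0.051, 0.102]
orientation: [-3.142, 0.0, 0.339]
contact_force: [-0.6, -0.7, 0.5]
width: 0.769
x 1.7 y -3.1 z 99.0 roll -0.3 | tcp [ 0.4719 -0.051   0.102 ] yaw 0.3387 F [-0.6 -0.7  0.5] w 0.769 t 2.35
```

View pics/t2.png

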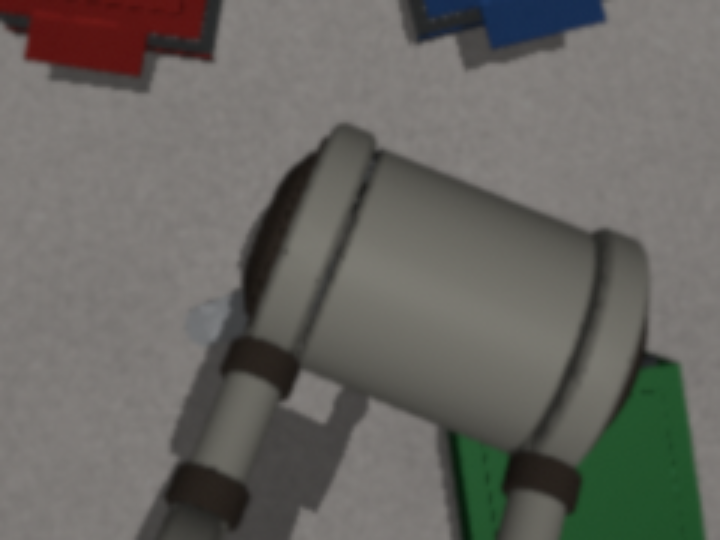

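View pics/s2.png

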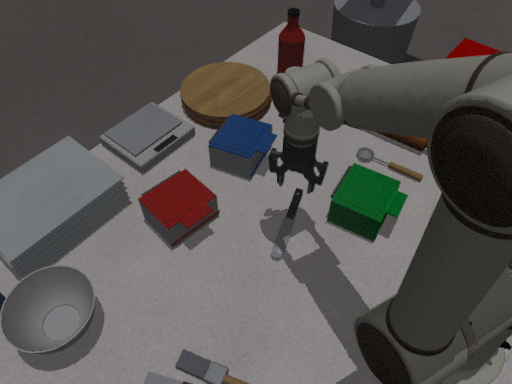

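The gripper is centred over the handle, which is at about (295,200) in the side view, and it is clear of the green tin. I'll descend.

```bash

python3 -m handwheel '[{"jaw":60,"x":2,"y":-3,"z":40,"roll":0},{"jaw":60,"x":2,"y":-3,"z":75,"roll":0},{"jaw":60,"x":2,"y":-3,"z":90,"roll":0},{"jaw":60,"x":2,"y":-3,"z":95,"roll":0},{"jaw":60,"x":2,"y":-3,"z":95,"roll":0}]'
python3 -m handwheel '[{"jaw":60,"x":0,"y":0,"z":2,"roll":0},{"jaw":60,"x":0,"y":0,"z":2,"roll":0}]'
python3 go.py .4725 -.0475 .003 .344
python3 - <<'E'
from meas import *
p=manip.camera("side");cv2.imwrite("pics/s3.png",cv2.resize(p["image"][130:280,220:380],None,fx=4,fy=4,interpolation=cv2.INTER_CUBIC))
E
```

```text
time: 2.95
tcp_pos: [0.474, -0.0481, 0.0078]
orientation: [3.14, -0.002, 0.338]
contact_force: [0.2, 0.2, 0.8]
width: 0.763
time: 3.15
tcp_pos: [0.4739, -0.048, 0.0058]
orientation: [3.14, -0.002, 0.339]
contact_force: [-0.1, -0.1, -0.6]
width: 0.764
x -1.2 y -0.9 z 2.8 roll -0.3 | tcp [ 0.4739 -0.048   0.0058] yaw 0.3386 F [-0.1 -0.1 -0.6] w 0.764 t 3.15
```

View pics/s3.png

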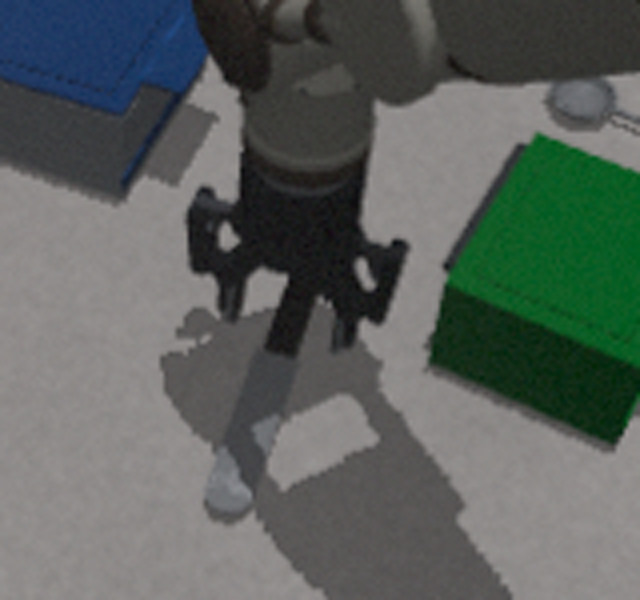

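The jaws straddle the handle. I'll lower a touch more and close.

```bash

python3 -m handwheel '[{"jaw":60,"x":-1,"y":0,"z":4,"roll":0},{"jaw":120,"x":-1,"y":0,"z":4,"roll":0},{"jaw":255,"x":-1,"y":0,"z":4,"roll":0},{"jaw":255,"x":-1,"y":0,"z":4,"roll":0},{"jaw":255,"x":-1,"y":0,"z":4,"roll":0}]'
python3 -m handwheel '[{"jaw":255,"x":0,"y":0,"z":0,"roll":0},{"jaw":255,"x":0,"y":0,"z":0,"roll":0},{"jaw":255,"x":0,"y":0,"z":0,"roll":0}]'
python3 go.py .4725 -.0475 .003 .344
```

```text
time: 3.7
tcp_pos: [0.472, -0.0478, 0.0005]
orientation: [3.141, -0.001, 0.339]
contact_force: [0.4, -0.7, 3.2]
width: 0.218
time: 4.0
tcp_pos: [0.472, -0.0478, 0.0006]
orientation: [3.141, -0.001, 0.339]
contact_force: [0.2, 1.4, 2.7]
width: 0.225
x 0.6 y -0.1 z -2.4 roll -0.3 | tcp [ 0.472  -0.0478  0.0006] yaw 0.3388 F [0.2 1.4 2.7] w 0.225 t 4.0
```

```bash

python3 -m handwheel '[{"jaw":255,"x":0,"y":0,"z":-15,"roll":0},{"jaw":255,"x":0,"y":0,"z":-50,"roll":0},{"jaw":255,"x":0,"y":0,"z":-90,"roll":0},{"jaw":255,"x":0,"y":0,"z":-120,"roll":0},{"jaw":255,"x":0,"y":0,"z":-120,"roll":0}]'
python3 go.py .4 .1 .12 -1.696
python3 - <<'E'
from meas import *
p=manip.camera("side");cv2.imwrite("pics/s4.png",cv2.resize(p["image"][100:280,180:380],None,fx=3,fy=3,interpolation=cv2.INTER_CUBIC))
E
```

```text
time: 4.5
tcp_pos: [0.4745, -0.0487, 0.1245]
orientation: [3.136, -0.006, 0.339]
contact_force: [0.5, -0.4, -1.2]
width: 0.221
x -20.9 y -165.1 z 4.5 roll 116.6 | tcp [ 0.4745 -0.0487  0.1245] yaw 0.3388 F [ 0.5 -0.4 -1.2] w 0.221 t 4.5
```

View pics/s4.png

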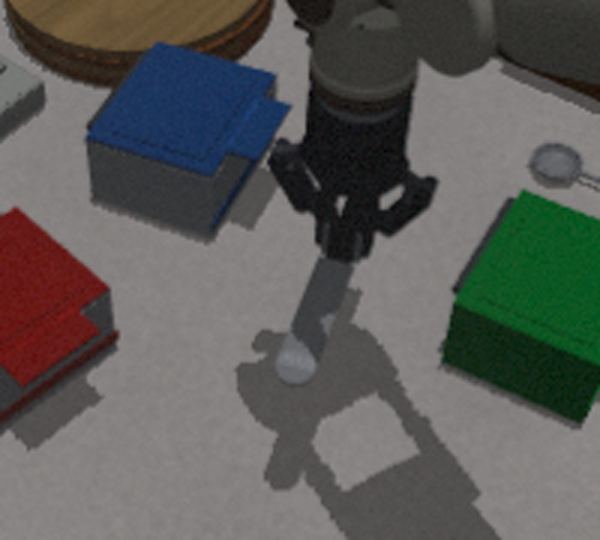

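```bash

python3 -m handwheel '[{"jaw":255,"x":15,"y":-80,"z":-15,"roll":9},{"jaw":255,"x":30,"y":-140,"z":-15,"roll":18},{"jaw":255,"x":38,"y":-190,"z":-15,"roll":26},{"jaw":255,"x":38,"y":-224,"z":-15,"roll":35},{"jaw":255,"x":38,"y":-224,"z":-15,"roll":43}]'
python3 go.py .434 .177 .12 -1.695
python3 -m handwheel '[{"jaw":255,"x":0,"y":0,"z":0,"roll":9},{"jaw":255,"x":0,"y":0,"z":0,"roll":18},{"jaw":255,"x":0,"y":0,"z":0,"roll":26},{"jaw":255,"x":0,"y":0,"z":0,"roll":34},{"jaw":255,"x":0,"y":0,"z":0,"roll":42}]'
python3 go.py .434 .177 .12 -1.695
python3 -m handwheel '[{"jaw":255,"x":0,"y":0,"z":0,"roll":9},{"jaw":255,"x":0,"y":0,"z":0,"roll":18},{"jaw":255,"x":0,"y":0,"z":0,"roll":26},{"jaw":255,"x":0,"y":0,"z":0,"roll":30},{"jaw":255,"x":0,"y":0,"z":0,"roll":30}]'
python3 go.py .434 .177 .12 -1.695
```

```text
time: 5.05
tcp_pos: [0.434, 0.1647, 0.1325]
orientation: [3.14, 0.004, -0.312]
contact_force: [0.1, 0.5, -2.0]
width: 0.22
x -3.8 y -11.7 z 12.5 roll 79.2 | tcp [0.434  0.1647 0.1325] yaw -0.312 F [ 0.1  0.5 -2. ] w 0.22 t 5.05
time: 5.55
tcp_pos: [0.4344, 0.1632, 0.1323]
orientation: [3.137, 0.002, -1.045]
contact_force: [0.6, 0.4, -1.4]
width: 0.217
x -12.1 y -6.6 z 12.3 roll 37.2 | tcp [0.4344 0.1632 0.1323] yaw -1.0452 F [ 0.6  0.4 -1.4] w 0.217 t 5.55
time: 6.05
tcp_pos: [0.4346, 0.1631, 0.1325]
orientation: [3.137, -0.0, -1.563]
contact_force: [0.0, 0.7, -1.4]
width: 0.219
x -13.9 y 0.5 z 12.5 roll 7.6 | tcp [0.4346 0.1631 0.1325] yaw -1.5632 F [ 0.   0.7 -1.4] w 0.219 t 6.05
```

```bash

python3 -m handwheel '[{"jaw":255,"x":-14,"y":0,"z":35,"roll":7.6},{"jaw":255,"x":-14,"y":0,"z":76,"roll":7.6},{"jaw":255,"x":-14,"y":0,"z":76,"roll":7.6},{"jaw":255,"x":-14,"y":0,"z":76,"roll":7.6}]'
python3 go.py .434 .177 .0556 -1.695
python3 - <<'E'
from meas import *
s=manip.observe();t=s["tcp_pos"];k=s["orientation"][2]+1.571+.006 
u=np.array([np.cos(k),np.sin(k)])
T=np.array([.6925,.1455]);a=-.1245;R=np.array([[np.cos(a),-np.sin(a)],[np.sin(a),np.cos(a)]])
for n,c in(("top",(100,60,300,260)),("side",(110,120,330,300))):
    p=manip.camera(n);im=p["image"].copy()
    for d in(20,144):
        for q in proj(p,np.r_[t[:2]+u*d/1000,t[2]+.0125]): cv2.circle(im,tuple(q.round().astype(int)),1,(0,255,255),-1)
    lip=[np.r_[T+R@np.array(v)/1000,.084] for v in((-95,-40),(-95,40),(-65,75),(65,75),(65,-75),(-65,-75))]
    for q in proj(p,lip): cv2.circle(im,tuple(q.round().astype(int)),1,(0,255,0),-1)
    x0,y0,x1,y1=c; cv2.imwrite(f"pics/{n}5.png",cv2.resize(im[y0:y1,x0:x1],None,fx=3,fy=3,interpolation=cv2.INTER_CUBIC))
    for s in manip.silhouettes("knife",p)[:1]:
        ys,xs=np.nonzero(s["region"]); w=onz(p,np.c_[xs,ys],t[2]+.0125)[:,:2]
        L=(w-T)@R*1000; o=(w-t[:2])@u*1000; 
        m=o>50; print(n,s["p"],len(xs),"tin-frame x max",np.percentile(L[:,0],99.5),"along max",o.max(),"angle",np.polyfit(L[m,0],L[m,1],1), "lat",L[m,1].mean())
E
```

```text
time: 6.45
tcp_pos: [0.4349, 0.1772, 0.058]
orientation: [3.138, -0.001, -1.694]
contact_force: [0.5, -0.5, -1.2]
width: 0.222
x 0.3 y 0.9 z 2.4 roll 0.0 | tcp [0.4349 0.1772 0.058 ] yaw -1.6943 F [ 0.5 -0.5 -1.2] w 0.222 t 6.45
top 0.81 1096 tin-frame x max -116.47441296230303 along max 144.59806364619118 angle [0.02559443 3.09568739] lat -1.116293833909587
side 0.71 757 tin-frame x max -113.33612082159046 along max 147.75729894125618 angle [-0.05523317 -4.3469114 ] lat 4.3020335155296126
```

View pics/top5.png

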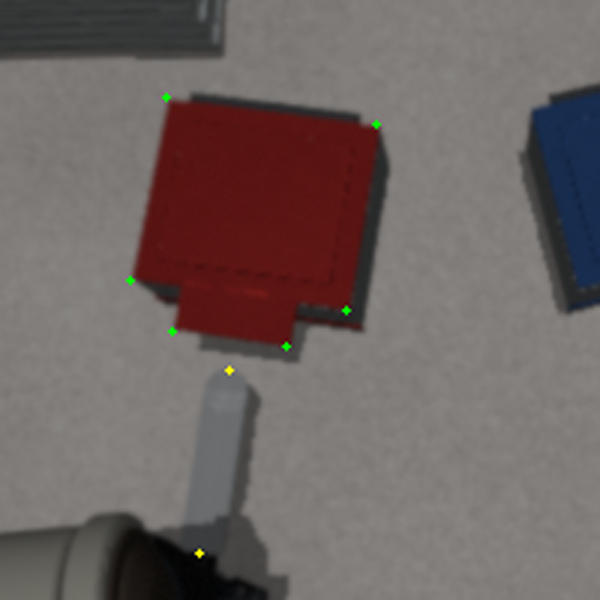

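View pics/side5.png

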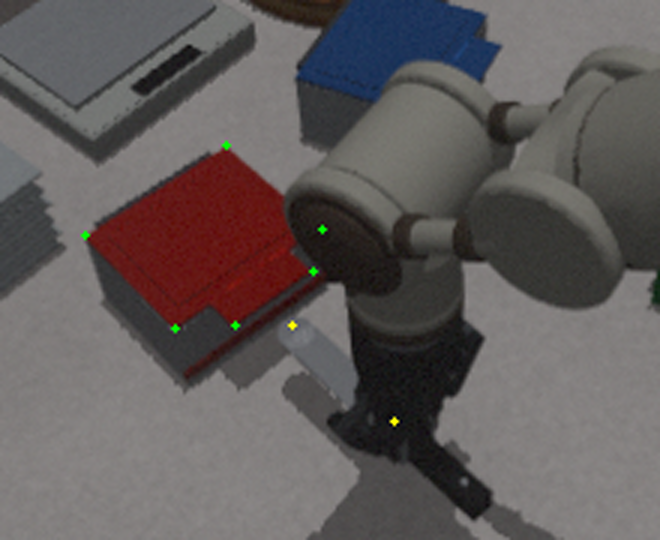

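The blade is level, central to the lip and about 20 mm short of it: tip at top-crop (228,372), lip front edge at about (232,338). I'll insert it under the lip.

```bash

python3 -m handwheel '[{"jaw":255,"x":0,"y":0,"z":3,"roll":0},{"jaw":255,"x":0,"y":-15,"z":3,"roll":0},{"jaw":255,"x":0,"y":-30,"z":3,"roll":0},{"jaw":255,"x":0,"y":-38,"z":3,"roll":0},{"jaw":255,"x":0,"y":-38,"z":3,"roll":0}]'
cat > st.py <<'E'
from meas import *
T=np.array([.6925,.1455]);a=-.1245;R=np.array([[np.cos(a),-np.sin(a)],[np.sin(a),np.cos(a)]])
s=manip.observe();t=s["tcp_pos"];k=s["orientation"][2]+1.571;u=np.array([np.cos(k),np.sin(k)])
L=(t[:2]+u*.1445-T)@R*1000; print("tip(tin) x %.1f y %.1f  blade top z %.1f"%(L[0],L[1],(t[2]+.0124)*1000),"F",s["contact_force"].round(1),"M",s["wrist_torque"].round(2),"w",round(s["width"],3),"t",s["time"])
E
python3 st.py
python3 - <<'E'
from meas import *
p=manip.camera("side");cv2.imwrite("pics/s6.png",cv2.resize(p["image"][120:300,110:330],None,fx=3,fy=3,interpolation=cv2.INTER_CUBIC))
E
```

```text
time: 7.15
tcp_pos: [0.4752, 0.1725, 0.0566]
orientation: [-3.14, 0.0, -1.696]
contact_force: [0.7, 0.7, -2.1]
width: 0.222
tip(tin) x -74.5 y -0.3  blade top z 69.0 F [ 0.7  0.7 -2.1] M [ 0.03 -0.02  0.03] w 0.222 t 7.15
```

View pics/s6.png

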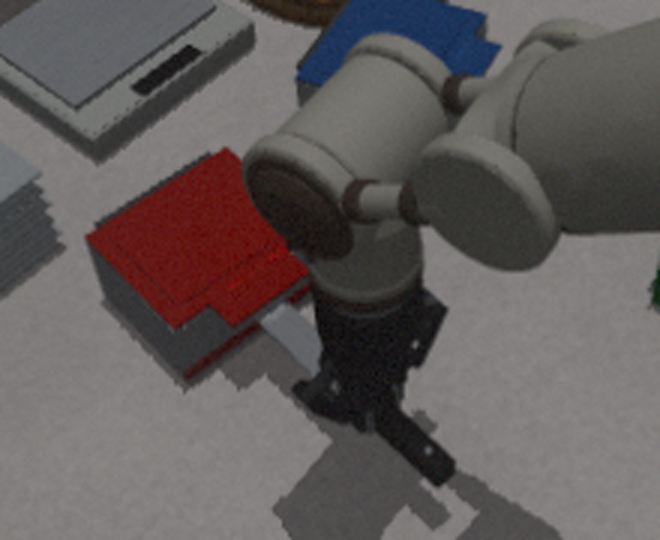

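The blade is under the lip at side-crop (285,325), with no contact yet. I'll start lifting slowly.

```bash

python3 -m handwheel '[{"jaw":255,"x":0,"y":0,"z":-5,"roll":0},{"jaw":255,"x":0,"y":0,"z":-10,"roll":0},{"jaw":255,"x":0,"y":0,"z":-15,"roll":0},{"jaw":255,"x":0,"y":0,"z":-20,"roll":0},{"jaw":255,"x":0,"y":0,"z":-26,"roll":0}]'
python3 st.py
python3 -m handwheel '[{"jaw":255,"x":0,"y":0,"z":0,"roll":0},{"jaw":255,"x":0,"y":0,"z":0,"roll":0}]'
python3 st.py
python3 - <<'E'
from meas import *
p=manip.camera("side");cv2.imwrite("pics/s7.png",cv2.resize(p["image"][120:300,110:330],None,fx=3,fy=3,interpolation=cv2.INTER_CUBIC))
E
```

```text
time: 7.7
tcp_pos: [0.4736, 0.1726, 0.0822]
orientation: [3.141, -0.0, -1.696]
contact_force: [1.3, 1.0, -4.8]
width: 0.219
tip(tin) x -76.1 y -0.3  blade top z 94.6 F [ 1.3  1.  -4.8] M [0.04 0.16 0.06] w 0.219 t 7.7
time: 7.9
tcp_pos: [0.4741, 0.1727, 0.0822]
orientation: [-3.141, 0.0, -1.696]
contact_force: [-0.1, -0.0, -2.0]
width: 0.223
tip(tin) x -75.6 y -0.2  blade top z 94.6 F [-0.1 -0.  -2. ] M [ 0.03 -0.01 -0.01] w 0.223 t 7.9
```

View pics/s7.png

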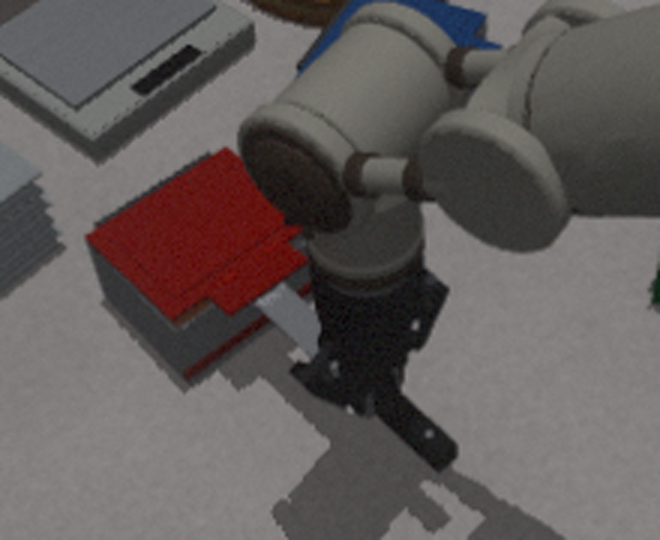

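```bash

python3 -m handwheel '[{"jaw":255,"x":0,"y":-2,"z":-8,"roll":0},{"jaw":255,"x":0,"y":-3,"z":-16,"roll":0},{"jaw":255,"x":0,"y":-6,"z":-25,"roll":0},{"jaw":255,"x":0,"y":-9,"z":-35,"roll":0},{"jaw":255,"x":0,"y":-13,"z":-45,"roll":0}]'
python3 st.py
python3 - <<'E'
from meas import *
p=manip.camera("side");cv2.imwrite("pics/s8.png",cv2.resize(p["image"][100:300,90:330],None,fx=3,fy=3,interpolation=cv2.INTER_CUBIC))
E
```

```text
time: 8.45
tcp_pos: [0.4872, 0.171, 0.128]
orientation: [-3.141, 0.0, -1.696]
contact_force: [-0.3, -0.8, -2.9]
width: 0.222
tip(tin) x -62.4 y -0.3  blade top z 140.4 F [-0.3 -0.8 -2.9] M [ 0.02  0.41 -0.05] w 0.222 t 8.45
```

View pics/s8.png

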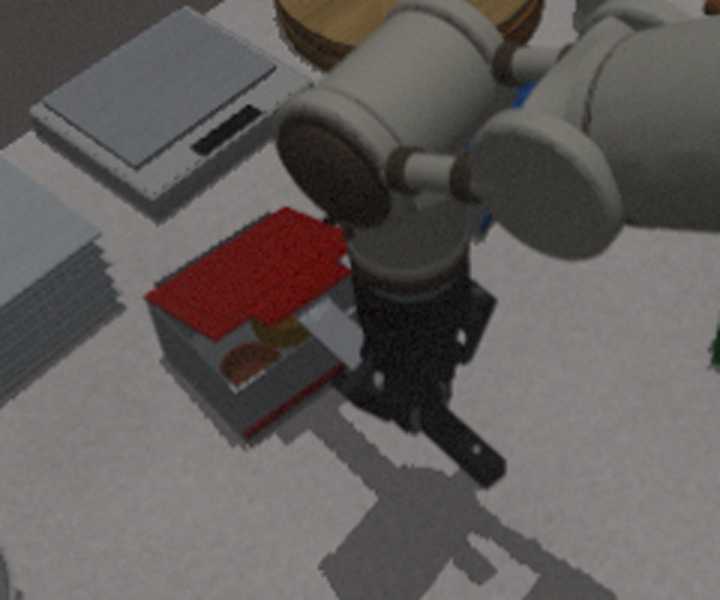

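The lid is following, and the tin's contents now show. I'll continue along the arc.

```bash

python3 -m handwheel '[{"jaw":255,"x":0,"y":-5,"z":-10,"roll":0},{"jaw":255,"x":0,"y":-12,"z":-21,"roll":0},{"jaw":255,"x":0,"y":-20,"z":-31,"roll":0},{"jaw":255,"x":0,"y":-28,"z":-40,"roll":0},{"jaw":255,"x":0,"y":-37,"z":-48,"roll":0}]'
python3 st.py
python3 -m handwheel '[{"jaw":255,"x":0,"y":-10,"z":-7,"roll":0},{"jaw":255,"x":0,"y":-20,"z":-14,"roll":0},{"jaw":255,"x":0,"y":-31,"z":-20,"roll":0},{"jaw":255,"x":0,"y":-42,"z":-25,"roll":0},{"jaw":255,"x":0,"y":-42,"z":-25,"roll":0}]'
python3 st.py
python3 - <<'E'
from meas import *
p=manip.camera("side");cv2.imwrite("pics/s9.png",cv2.resize(p["image"][80:300,90:330],None,fx=2.7,fy=2.7,interpolation=cv2.INTER_CUBIC))
p=manip.camera("top");cv2.imwrite("pics/t9.png",cv2.resize(p["image"][50:250,100:340],None,fx=3,fy=3,interpolation=cv2.INTER_CUBIC))
E
```

```text
time: 9.0
tcp_pos: [0.5246, 0.1663, 0.1761]
orientation: [-3.141, 0.0, -1.696]
contact_force: [-1.4, 0.1, -2.6]
width: 0.219
tip(tin) x -24.7 y -0.2  blade top z 188.5 F [-1.4  0.1 -2.6] M [0.09 0.43 0.05] w 0.219 t 9.0
time: 9.5
tcp_pos: [0.5677, 0.1607, 0.2016]
orientation: [-3.138, 0.0, -1.696]
contact_force: [0.1, 0.2, -0.1]
width: 0.217
tip(tin) x 18.7 y -0.5  blade top z 214.0 F [ 0.1  0.2 -0.1] M [-0.07  0.03 -0.03] w 0.217 t 9.5
```

View pics/s9.png

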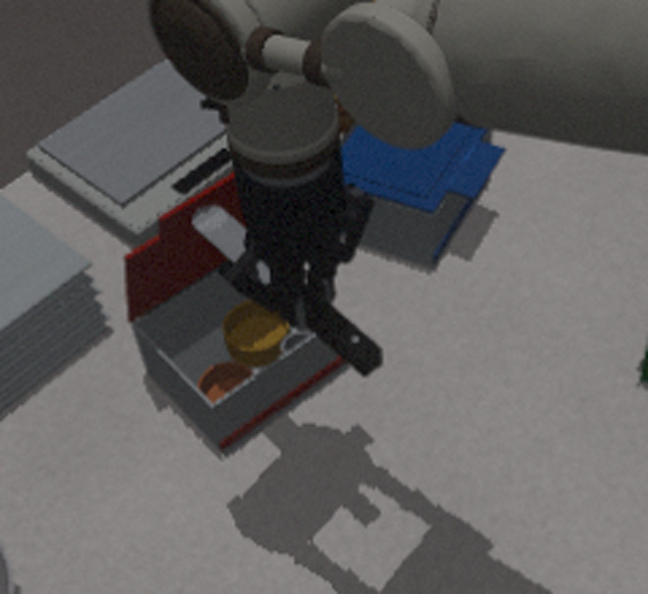

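View pics/t9.png

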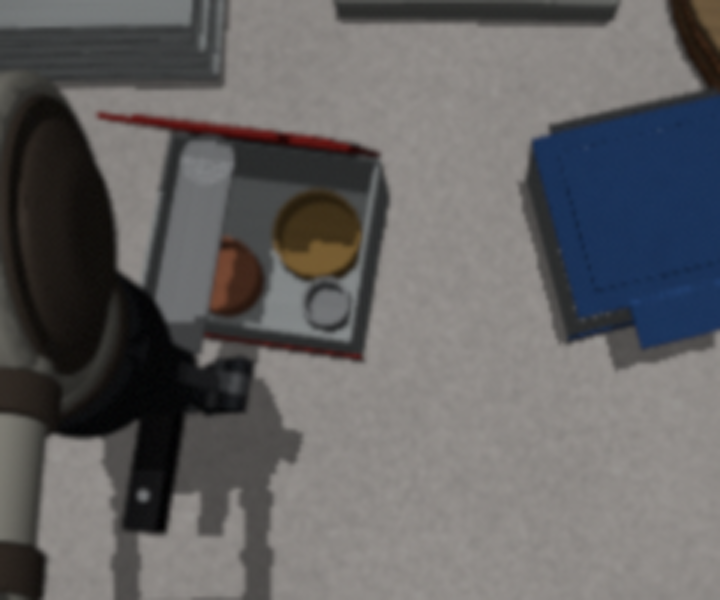

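The lid stands around 70° or more, and the blue tin is still shut. I'll withdraw the knife straight back.

```bash

python3 -m handwheel '[{"jaw":255,"x":0,"y":15,"z":0,"roll":0},{"jaw":255,"x":0,"y":45,"z":0,"roll":0},{"jaw":255,"x":0,"y":85,"z":0,"roll":0},{"jaw":255,"x":0,"y":125,"z":0,"roll":0},{"jaw":255,"x":0,"y":155,"z":0,"roll":0}]'
python3 -m handwheel '[{"jaw":255,"x":0,"y":0,"z":0,"roll":0},{"jaw":255,"x":0,"y":0,"z":0,"roll":0}]'
python3 st.py
python3 go.py .47 -.045 .13 .339
python3 - <<'E'
from meas import *
p=manip.camera("side");cv2.imwrite("pics/s10.png",p["image"])
p=manip.camera("top");cv2.imwrite("pics/t10.png",p["image"])
E
```

```text
time: 10.1
tcp_pos: [0.4092, 0.1807, 0.1997]
orientation: [3.142, 0.0, -1.695]
contact_force: [-0.2, -0.4, -1.2]
width: 0.219
time: 10.3
tcp_pos: [0.4115, 0.1806, 0.2004]
orientation: [-3.14, 0.0, -1.695]
contact_force: [-0.6, 0.8, -1.8]
width: 0.227
tip(tin) x -138.7 y 0.0  blade top z 212.8 F [-0.6  0.8 -1.8] M [-0.   -0.04  0.02] w 0.227 t 10.3
x 216.6 y -86.0 z 70.4 roll -116.5 | tcp [0.4115 0.1806 0.2004] yaw -1.6949 F [-0.6  0.8 -1.8] w 0.227 t 10.3
```

View pics/s10.png

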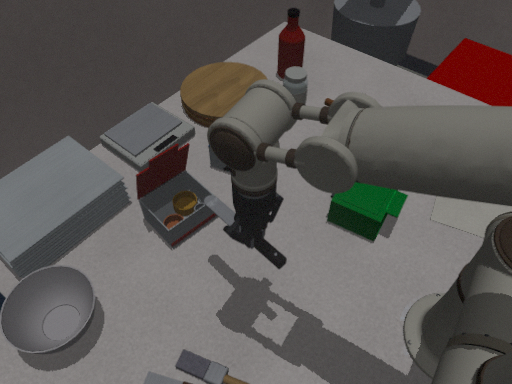

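View pics/t10.png

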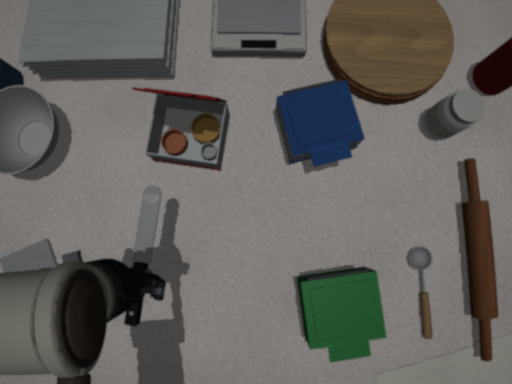

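The lid stays open near upright, at side (163,168). The bench around (0.42–0.58, 0.04) is clear, so I'll set the knife down there.

```bash

python3 -m handwheel '[{"jaw":255,"x":40,"y":0,"z":0,"roll":0},{"jaw":255,"x":85,"y":-10,"z":10,"roll":0},{"jaw":255,"x":128,"y":-24,"z":45,"roll":0},{"jaw":255,"x":128,"y":-24,"z":90,"roll":0},{"jaw":255,"x":128,"y":-24,"z":130,"roll":0}]'
python3 -m handwheel '[{"jaw":255,"x":0,"y":0,"z":25,"roll":0},{"jaw":255,"x":0,"y":0,"z":45,"roll":0},{"jaw":255,"x":0,"y":0,"z":52,"roll":0},{"jaw":255,"x":0,"y":0,"z":52,"roll":0}]'
python3 go.py .42 .05 .001 -1.695
```

```text
time: 10.9
tcp_pos: [0.4206, 0.0484, 0.0687]
orientation: [-3.14, -0.0, -1.699]
contact_force: [-0.1, 0.1, -1.0]
width: 0.217
time: 11.3
tcp_pos: [0.4193, 0.0503, 0.0174]
orientation: [3.14, 0.0, -1.696]
contact_force: [0.6, -0.0, -0.4]
width: 0.224
x 0.2 y -0.7 z 16.4 roll -0.1 | tcp [0.4193 0.0503 0.0174] yaw -1.6961 F [ 0.6 -0.  -0.4] w 0.224 t 11.3
```

```bash

python3 -m handwheel '[{"jaw":255,"x":0,"y":0,"z":6,"roll":0},{"jaw":255,"x":0,"y":0,"z":11,"roll":0},{"jaw":255,"x":0,"y":0,"z":14,"roll":0},{"jaw":255,"x":0,"y":0,"z":16,"roll":0},{"jaw":255,"x":0,"y":0,"z":16,"roll":0}]'
python3 go.py .42 .05 .001 -1.695
python3 - <<'E'
from meas import *
p=manip.camera("side");cv2.imwrite("pics/s11.png",cv2.resize(p["image"][150:320,160:380],None,fx=3,fy=3,interpolation=cv2.INTER_CUBIC))
E
```

```text
time: 11.8
tcp_pos: [0.4193, 0.0505, 0.0019]
orientation: [3.141, 0.0, -1.696]
contact_force: [-0.6, -0.6, -1.7]
width: 0.218
x 0.4 y -0.8 z 0.9 roll -0.0 | tcp [0.4193 0.0505 0.0019] yaw -1.6955 F [-0.6 -0.6 -1.7] w 0.218 t 11.8
```

View pics/s11.png

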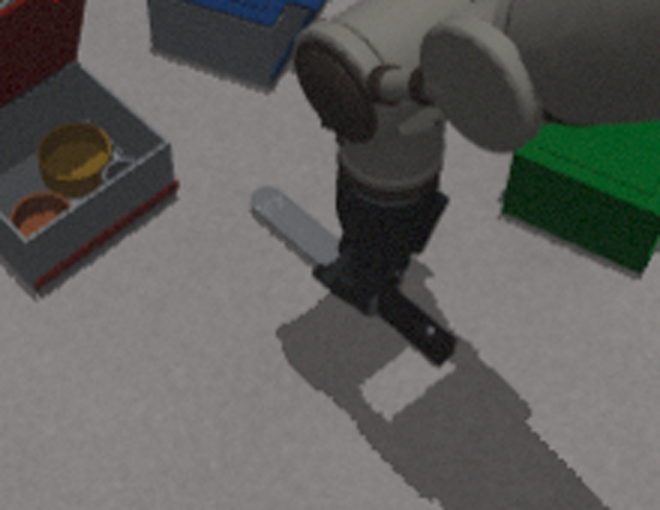

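The knife is about 1 mm above the bench. I'll release it and lift away.

```bash

python3 -m handwheel '[{"jaw":255,"x":0,"y":0,"z":1,"roll":0},{"jaw":200,"x":0,"y":0,"z":1,"roll":0},{"jaw":130,"x":0,"y":0,"z":1,"roll":0},{"jaw":60,"x":0,"y":0,"z":1,"roll":0},{"jaw":60,"x":0,"y":0,"z":1,"roll":0}]'
python3 -m handwheel '[{"jaw":60,"x":0,"y":0,"z":0,"roll":0},{"jaw":60,"x":0,"y":0,"z":0,"roll":0},{"jaw":60,"x":0,"y":0,"z":0,"roll":0}]'
python3 -m handwheel '[{"jaw":60,"x":0,"y":0,"z":-15,"roll":0},{"jaw":60,"x":0,"y":0,"z":-50,"roll":0},{"jaw":60,"x":0,"y":0,"z":-100,"roll":0},{"jaw":60,"x":0,"y":0,"z":-150,"roll":0},{"jaw":60,"x":0,"y":60,"z":-200,"roll":0}]'
python3 -m handwheel '[{"jaw":60,"x":0,"y":0,"z":0,"roll":0},{"jaw":60,"x":0,"y":0,"z":0,"roll":0},{"jaw":60,"x":0,"y":0,"z":0,"roll":0}]'
python3 - <<'E'
from meas import *
for n in("side","top"):
    p=manip.camera(n);cv2.imwrite(f"pics/{n}12.png",p["image"])
    for s in manip.silhouettes("knife",p)[:1]:
        c=max(cv2.findContours(s["region"].astype(np.uint8),cv2.RETR_EXTERNAL,cv2.CHAIN_APPROX_NONE)[0],key=len).reshape(-1,2)
        print(n,s["p"],cv2.minAreaRect((onz(p,c,.013)[:,:2]*1000).astype(np.float32)))
E
```

```text
time: 12.35
tcp_pos: [0.4196, 0.0504, 0.0012]
orientation: [-3.141, 0.0, -1.696]
contact_force: [1.1, -0.0, -0.0]
width: 0.726
time: 12.65
tcp_pos: [0.4193, 0.0505, 0.001]
orientation: [3.142, 0.0, -1.696]
contact_force: [-0.7, 0.1, 0.3]
width: 0.768
time: 13.15
tcp_pos: [0.3847, 0.0544, 0.1879]
orientation: [-3.134, -0.0, -1.696]
contact_force: [-0.3, -0.3, 1.5]
width: 0.763
time: 13.45
tcp_pos: [0.3806, 0.0553, 0.1814]
orientation: [3.139, 0.0, -1.696]
contact_force: [0.1, 0.1, -0.0]
width: 0.766
side 0.6 ((449.3255615234375, 49.30223083496094), (31.945402145385742, 225.5244598388672), 83.92686462402344)
top 0.7 ((458.4946594238281, 44.85744094848633), (29.657629013061523, 208.85882568359375), 81.5850830078125)
```

View pics/side12.png

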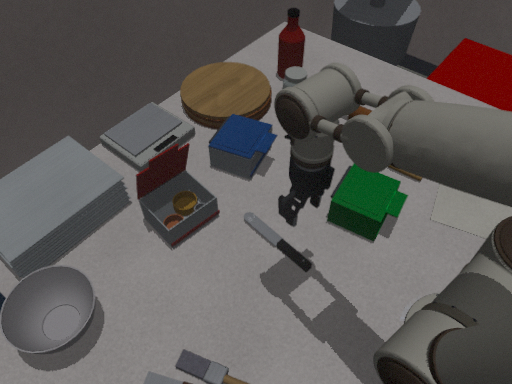

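View pics/top12.png

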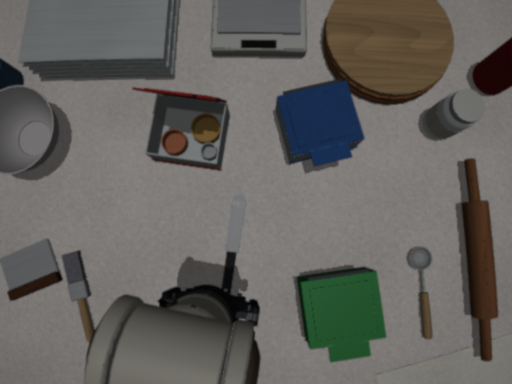

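The knife lies flat and free. Measured from the side camera it is 225 x 32 mm at bench height. The red lid is near upright, and the blue and green tins are shut. I'll hand in.

```bash
python3 -c "
from plant import manip
print(manip.hand_in(), manip.observe()['time'])"
```

```text
the job is handed in; nothing more can be done
the job is handed in; nothing more can be done
```

The job is done and handed in at about 13.6 s, well inside the 56 s limit. I gripped the knife by its handle, slid the blade under the red tin's lip and raised the lid along its hinge arc. I then backed the blade out and laid the knife on clear bench in front of the robot.

- **Red lid:** it stayed up after the knife left, at roughly 70–75° judged from the blade height and both pictures. I did not fit the angle precisely, but it is clearly past 45°.
- **Knife:** it lies flat and free, and the arm had lifted clear. The side camera measured 225 × 32 mm at bench height, as it should be. The top view gave 209 mm because the gripper hid the end of the handle.
- **Other tins:** the blue and green tins look unmoved and shut.
- **Forces:** the wrist readings I took stayed at about 5 N or less, and only the knife went near the red tin.

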